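# Open the air-cap soaking pot by its hidden release notch

### The arm

A 6-joint arm with a two-finger parallel gripper is mounted at the origin on a cart in front of the work surface, level with it; the furniture and walls round the work are solid. World frame = base frame: x ahead of the robot, y to its left, z up, the work surface at z = 0. Lengths are in mm, angles in degrees, forces in N, time in s.
With the tool pointing down it reaches from about 350 to 850 mm from the base axis. Payload 8.1 kg.
Tool frame: the origin (TCP) lies midway between the tips of the shut fingers; the grasp point (between the pads) lies 19 mm behind it (r.tcp_to_grasp is the distance from the TCP to the grasp point, in mm); z points along the fingers, y is the direction in which the jaws open and shut (so a half turn about z gives the same grasp; the last joint's range is limited). The gripper opens to 85 mm and grips with 20 to 120 N. Pads are 22 mm wide; open, the fingers measure 114 mm over their backs; the gripper's body (76 mm by 85 mm) begins 54 mm behind the grasp point. The pads swing forward as they close: fully open they stand 13 mm farther back than shut.
Start: joints at [-76.112, 7.471, 85.268, -0, 87.261, -4.893], TCP at [193.197, -568.05, 231.292] pointing down, gripper open.
Joint ranges: [-169.43, 169.43], [-51.17, 129.36], [1.28, 143.12], [-76.62, 256.62], [0, 156.53], [-152.29, 152.29]. Speed limits (degrees/s): [136.94, 136.94, 159.86, 180, 180, 180].

### API

Orientations are given as [roll, pitch, yaw] about the fixed x, y, z axes, in that order (R = Rz(yaw) Ry(pitch) Rx(roll)).
In Python, from bench import r gives the robot as it stands.
- The arm moves only by the tool jog_arm, never from a script. Its argument "targets" is a list of rows, each a list of 7 numbers: the shift along the tool's x, y, z in m, then the turn, a rotation vector about the tool's x, y, z in rad, then the closure, from 0 (fully open) to 1 (shut). In form: [[dx, dy, dz, wx, wy, wz, claw], ...]. A call has 1 to 5 rows; each row is the pose to reach, as a shift and turn from the pose commanded when the call began, along the tool's axes at that moment; what a row does not reach only later rows make up. A row lasts 1/12 s, in which the tool goes at most 41.7 mm and 7.16 degrees, less where a joint would pass 70% of its speed; a pose out of reach is approached as far as the arm can. A call with a gripper value outside its range is refused whole. The fingers move at their own pace and stop on an object; "newtons" is the grip in N (left out, the last holds). Time passes only in rows, so rows that repeat a pose let the fingers close. It gives the time, the measured TCP pose, the force and the opening at its end, in the units of the state.
- r.sense(): the state, without advancing time (a new reading comes with each control period).
- r.snapshot(name): name is "side" or "top" or "wrist"; returns a dict with "pixels" (480x640x3 uint8, red, green, blue), "fx", "fy", "cx", "cy" (pixels), "dist" ([k1, k2, p1, p2, k3] as OpenCV has them; the pictures are not rectified), "origin" and "attitude" of the camera in the world. Camera axes: x right, y down, z forward; pixel columns grow to the right and rows downward; lengths in mm; the calibration is good to about 2 mm. A picture is of the moment at which its call begins. There is no depth.
- r.hand_in(): hands the job in, once; it reports no verdict.
The state is a dict: "time": time; "joint_pos": joint angles; "qd": joint speeds; "joint_efforts": joint torques, N m; "tool_pos": TCP position; "tcp_rot": TCP orientation; "ft_force": force on the tool from outside, world axes, zero at the start; "wrist_torque": the same for the moment, N m; "finger_gap": finger opening in mm.
Only numpy, scipy, OpenCV 4.12 (cv2) and the standard library are available. Lean on these libraries where they do the work, as an engineer would, in place of code of your own. Each camera call takes 0.05 s, during which the arm holds its last target.

### The job

The low round pot screwed to the bench, used for soaking spray-gun air caps, is shut; somewhere in the half of its rim that faces the robot a notch hides the lid's release tongue. Find the notch, best by running a shut fingertip along the top of the rim until it drops in, then press the tongue inside it fully down, so that the lid tips open, and take the hand away with the lid left standing open. Only press: do not grasp or lift anything, and leave the things round about where they are (a slight nudge is forgiven).

Things in the scene. Friction and masses are not known exactly. Their poses are not given: they have to be found in the camera images.
- foot: round aluminium foot plate, screwed to the bench, 224 mm across, 8 mm high; origin at its centre on the bench top; its axes do not tell where the notch is. The pot (plain grey plastic, 200 mm across, fixed) stands centred on it. Inside the rim lies the round lid, 131 mm across, its top 2 to 4 mm lower than the rim; pressing on the lid itself does nothing
- rim (a point): centre of the pot at the height of its rim, 83 mm above the bench (axes tell nothing). The rim is a flat level ring 68 to 100 mm from this point, whole but for one notch right across it, open above and outside, 38 degrees of the ring (46 mm wide inside, 65 mm outside). The notch's middle lies within 90 degrees either side of the rim point nearest the robot (-x side)
- tongue_level (a point): pot centre again, at the height of the tongue's outer end (72 mm, lid shut; axes tell nothing). The tongue: plate in the middle of the notch, 36 mm wide, 66 to 97 mm from the centre, sloping up outwards. Press its outer part: 12 mm down (to 60 mm above the bench) is its stop; takes 3 to 8 N at the end, more farther in. Solid ledge 53 mm above the bench round it
- lid (a joint): angle of the lid, rad: 0 = shut, 0.40 = fully open (stop). Hinged beside the notch, 66 mm from the pot's centre: pressing the tongue down tips the lid up, its edge opposite the notch rising by about 50 mm. The hinge is stiff: the lid stays at any angle where it is left
- air_cap_mid (a point): small silvery spray-gun air cap (turned metal ring with two horns), 27 mm across, 16 mm high; beside the pot on its left; point at its centre, half-way up
- tin_lid_mid (a point): round pressed tin lid lying flat, 62 mm across, 10 mm high; beside the pot on its left; point at its centre
- viscosity_cup_mid (a point): grey conical dip cup standing mouth down, 55 mm across, 63 mm high; point at its centre
- tin_quarter_mid (a point): small open paint tin, 71 mm across, 66 mm high; point at its centre
- scraper_mid (a point): paint scraper with a handle and a 60 mm blade, lying flat, 160 mm long, 15 mm high; point at its middle
- marker_mid (a point): marker pen lying flat, 123 mm long, 17 mm thick; point at its middle

How it is judged:
By the outcome, as a careful person would: the job done as asked, in the order asked, and still so for the second after the job is handed in, with the robot touching nothing.
It also fails if it takes over 72 s, if anything falls off the work surface, if the arm or the gripper's body presses on something with over 40 N, if the wrist force passes 120 N, or if a joint passes its speed limit or range.

## Working session

There is one attempt and no reset: what is moved stays moved. The work goes in short steps, Python scripts to look and compute and a tool call to move; the robot and the scene stay as the last step left them, time stands still between calls to the robot, and variables do not carry over. Pictures are saved under pics/ and viewed, and the job is handed in when it is done.

Besides the shell and the picture viewer there is one more tool, called after "Request:" as a command line: name --pt "numbers of a row" for each row, then --argument value for the rest. jog_arm: Moves the arm, as the interface text tells. Its arguments: {"type":"object","properties":{"targets":{"type":"array","items":{"type":"array","items":{"type":"number"}}},"newtons":{"type":"number"}},"required":["targets"]}

```bash
ls; mkdir -p pics; python3 - <<'E'
from bench import r
import cv2
for n in("top","side"):
    s=r.snapshot(n); cv2.imwrite(f"pics/{n}0.png",s["pixels"][:,:,::-1])
    print(n,{k:v for k,v in s.items() if k!="pixels"})
print(r.sense())
E
```

```text
pics
top {'fx': 475.7411366432308, 'fy': 475.7411366432308, 'cx': 318.6632136931861, 'cy': 233.95636238701556, 'dist': array([0.00891821, 0.        , 0.        , 0.        , 0.        ]), 'origin': array([406.32186103, 202.84668516, 928.31191724]), 'attitude': array([-1.71653102e+02,  5.33263805e-03, -9.12336709e+01])}
side {'fx': 569.7277968979205, 'fy': 569.7277968979205, 'cx': 319.67031446398835, 'cy': 232.3984187148394, 'dist': array([-0.09861043,  0.        ,  0.        ,  0.        ,  0.        ]), 'origin': array([ 413.84630362, 1229.14413831,  854.03731466]), 'attitude': array([-126.57117534,   -0.42024679, -172.06991105])}
{'time': 0.1, 'joint_pos': array([-7.61115699e+01,  7.51044992e+00,  8.53232922e+01, -2.26537884e-04,
        8.72615058e+01, -4.89304345e+00]), 'qd': array([ 0.00505699, -0.16025211, -0.18116415, -0.02814711,  0.06501163,
        0.03066521]), 'joint_efforts': array([ 1.61785847e-03, -5.70954108e+01, -5.01940084e+01, -1.38948299e-04,
        8.13876599e-03,  4.11422900e-05]), 'tool_pos': array([ 193.07659896, -567.56361356,  230.35036196]), 'tcp_rot': array([-1.79905080e+02, -7.89882439e-03,  1.87814781e+01]), 'ft_force': array([-0.03287251, -0.10713921,  0.08054836]), 'wrist_torque': array([-0.02308769, -0.03441609, -0.020108  ]), 'finger_gap': 85.52555952948859}
```

View pics/top0.png

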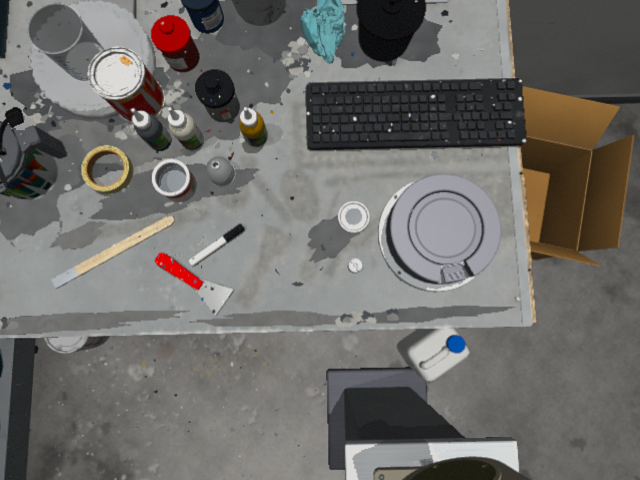

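View pics/side0.png

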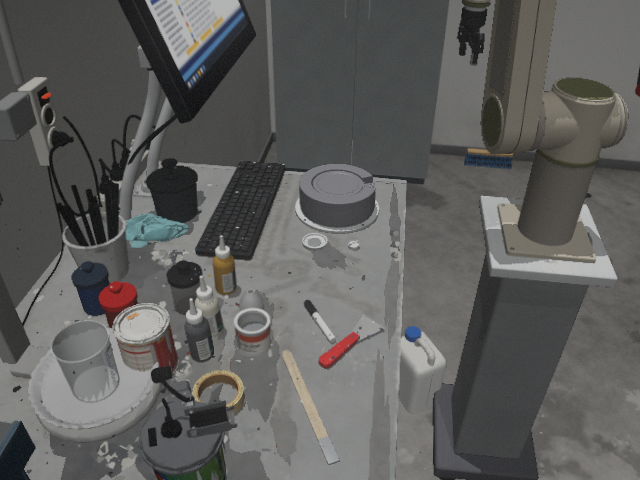

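The top view shows the pot rim centred near (444,222), with a textured notch near (455,271). In the side view the pot is at (337,190). I'll zoom in and measure.

```bash
cat >h.py <<'E'
import numpy as np,cv2
from scipy.spatial.transform import Rotation as R
def ray(s,px):
    K=np.array([[s["fx"],0,s["cx"]],[0,s["fy"],s["cy"]],[0,0,1]])
    u=cv2.undistortPoints(np.array(px,float).reshape(-1,1,2),K,s["dist"]).reshape(-1,2)
    d=np.c_[u,np.ones(len(u))]@R.from_euler("xyz",s["attitude"],degrees=True).as_matrix().T
    return d
def onz(s,px,z):
    d=ray(s,px);o=s["origin"];return o+d*((z-o[2])/d[:,2])[:,None]
def proj(s,P):
    K=np.array([[s["fx"],0,s["cx"]],[0,s["fy"],s["cy"]],[0,0,1]])
    M=R.from_euler("xyz",s["attitude"],degrees=True).as_matrix().T
    return cv2.projectPoints(np.array(P,float).reshape(-1,1,3),cv2.Rodrigues(M)[0],-M@s["origin"],K,s["dist"])[0].reshape(-1,2)
E
python3 - <<'E'
from bench import r
from h import *
s=r.snapshot("top");im=s["pixels"][:,:,::-1].copy()
c=im[160:300,360:520];cv2.imwrite("pics/z1.png",cv2.resize(c,None,fx=5,fy=4.2857,interpolation=cv2.INTER_CUBIC))
s2=r.snapshot("side");c=s2["pixels"][150:240,280:400,::-1];cv2.imwrite("pics/z2.png",cv2.resize(c,None,fx=6,fy=6,interpolation=cv2.INTER_CUBIC))
print(onz(s,[[445,220],[387,218],[501,218],[444,175],[455,271]],83),onz(s,[[354,217],[355,266]],8))
E
```

```text
[[ 550.83212345  -27.95159273   83.        ]
 [ 556.75528703   76.35308382   83.        ]
 [ 552.2985425  -128.91741487   83.        ]
 [ 634.26473599  -31.10962002   83.        ]
 [ 458.69919417  -40.13988835   83.        ]] [[573.49856209 129.86745733   8.        ]
 [477.12354565 131.04814363   8.        ]]
```

View pics/z1.png

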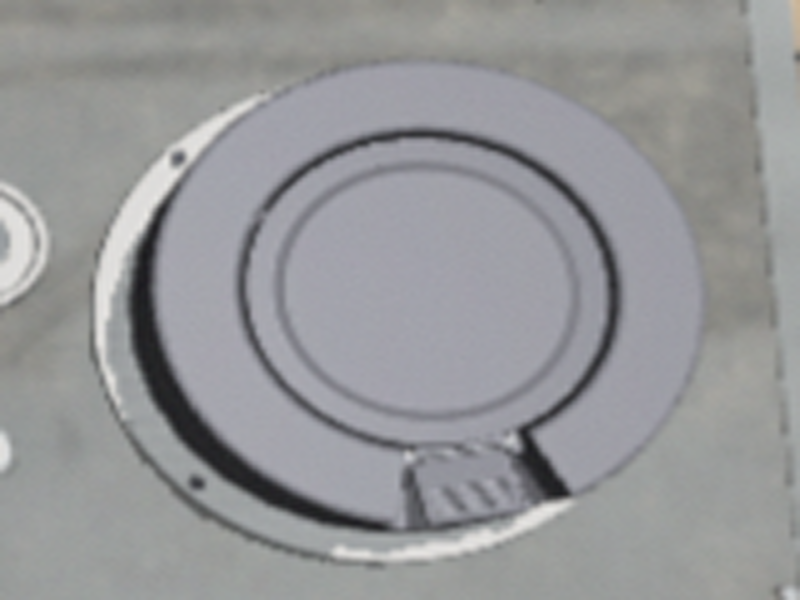

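View pics/z2.png

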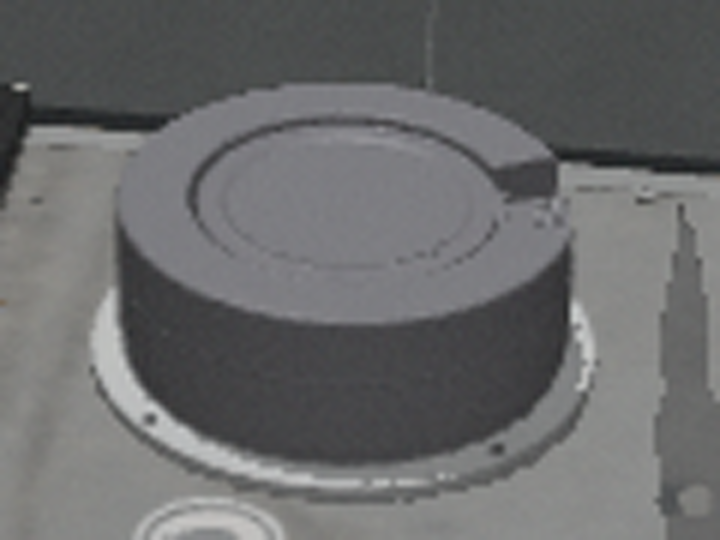

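```bash
python3 - <<'E'
from bench import r
from h import *
from scipy.optimize import least_squares
s=r.snapshot("top")
f=lambda p:onz(s,[[360+x/5,160+y/4.2857] for x,y in p],83)[:,:2]
P=f([(153,285),(703,300),(425,62),(200,170),(655,175),(655,420),(250,455),(330,512)])
q=least_squares(lambda v:np.hypot(P[:,0]-v[0],P[:,1]-v[1])-v[2],[550,-28,100]);print(q.x,q.fun.round(1))
for n,p in dict(outerL=(395,527),outerR=(570,493),innerR=(525,430),innerL=(408,448)).items():
    d=f([p])[0]-q.x[:2];print(n,np.hypot(*d),np.degrees(np.arctan2(d[1],d[0])))
t=onz(s,[[360+x/5,160+y/4.2857] for x,y in [(425,524),(538,500)]],72)[:,:2]-q.x[:2];print(np.hypot(*t.T),np.degrees(np.arctan2(t[:,1],t[:,0])))
# obstacle check of side view
s2=r.snapshot("side");c=onz(s2,[[280+x/6,150+y/6] for x,y in [(118,195),(572,215),(350,83),(350,323)]],83)[:,:2];d=c-q.x[:2];print(np.hypot(*d.T),d)
E
```

```text
[536.71916203 -28.18390846  97.59105536] [ 1.2  0.9  1.  -1.9 -0.1 -1.9 -2.   2.7]
outerL 100.10190999667996 169.8569705113707
outerR 96.98647712575327 -152.2876802147417
innerR 67.01121458016047 -152.51590800332906
innerL 66.96861789983251 170.45866812139573
[97.18629637 95.43991212] [ 177.61396059 -157.16671814]
[ 97.95919928  98.77456246  90.4137182  105.59899929] [[ 95.67229239  21.04322199]
 [-98.45927412   7.88578012]
 [  7.89593875 -90.06827738]
 [-13.96388145 104.67167079]]
```

Rim centre is about (537,-27). The notch spans about 170° to -152° as measured, so its middle is at -171° and its width 38°, matching the description. The press point is r≈94, around (444,-42). Moving over, shutting the fingers on the way.

Request:
jog_arm --pt "0.02 -0.02 0 0 0 0 1" --pt "0.05 -0.05 0 0 0 0 1" --pt "0.075 -0.077 0 0 0 0 1" --pt "0.1 -0.103 0 0 0 0 1" --pt "0.125 -0.128 0 0 0 0 1"

```text
time: 0.72
tool_pos: [270.6, -404.9, 231.1]
tcp_rot: [-180.0, -0.0, 18.8]
ft_force: [0.8, 0.0, 0.5]
finger_gap: 25.4
```

Request:
jog_arm --pt "0.027 -0.028 0 0 0 0 1" --pt "0.054 -0.055 0 0 0 0 1" --pt "0.081 -0.083 0 0 0 0 1" --pt "0.108 -0.11 0 0 0 0 1" --pt "0.135 -0.138 0 0 0 0 1"

```text
time: 1.13
tool_pos: [354.1, -230.9, 231.5]
tcp_rot: [180.0, -0.0, 18.8]
ft_force: [0.8, 0.5, 0.7]
finger_gap: -0.1
```

Request:
jog_arm --pt "0.027 -0.028 0 0 0 0 1" --pt "0.054 -0.055 0 0 0 0 1" --pt "0.081 -0.083 0 0 0 0 1" --pt "0.1 -0.105 0 0 0 0 1" --pt "0.1 -0.105 0 0 0 0 1"

```text
time: 1.55
tool_pos: [416.0, -96.4, 231.5]
tcp_rot: [-179.9, -0.1, 19.1]
ft_force: [-0.4, -0.2, -0.0]
finger_gap: 0.2
```

Request:
jog_arm --pt "0.015 -0.014 0 0 0 0.06 1" --pt "0.03 -0.028 0 0 0 0.12 1" --pt "0.043 -0.041 0 0 0 0.17 1" --pt "0.043 -0.041 0 0 0 0.17 1" --pt "0.043 -0.041 0 0 0 0.17 1"

```text
time: 1.97
tool_pos: [442.1, -48.0, 231.2]
tcp_rot: [180.0, 0.0, 9.2]
ft_force: [-0.1, -0.7, -0.4]
finger_gap: 0.0
```

```bash
python3 - <<'E'
from bench import r
from h import *
s=r.snapshot("wrist");im=s["pixels"][:,:,::-1].copy();cv2.imwrite("pics/w1.png",im)
print(s["origin"],s["attitude"]);q=r.sense();print(q["tool_pos"],q["tcp_rot"])
E
```

```text
[508.05657677 -38.44606472 372.66129019] [ 1.64681986e+02 -7.42625729e-03 -8.08345264e+01]
[441.86933628 -48.56535214 231.20443089] [1.79981397e+02 3.08700729e-02 9.15016100e+00]
```

View pics/w1.png

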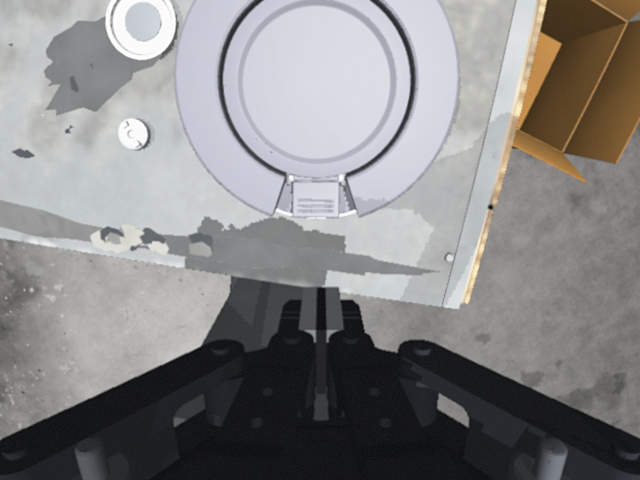

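The wrist view shows the notch clearly: tongue at about (316,197), outer corners at (275,215) and (358,215), lid centred at (317,82).

```bash
python3 - <<'E'
from bench import r
from h import *
s=r.snapshot("wrist")
a=onz(s,[[176,80],[459,80],[275,215],[358,215]],83);print(a.round(1))
t=onz(s,[[291,213],[340,213],[316,213]],72);print(t.round(1))
print(onz(s,[[317,82]],80).round(1))
E
```

```text
[[ 526.9   65.3   83. ]
 [ 557.8 -127.8   83. ]
 [ 443.1  -15.3   83. ]
 [ 452.8  -75.8   83. ]]
[[444.1 -26.3  72. ]
 [450.  -63.3  72. ]
 [447.1 -45.2  72. ]]
[[540.2 -31.3  80. ]]
```

Request:
jog_arm --pt "0.003 -0.001 0.03 0 0 0 1" --pt "0.007 -0.003 0.06 0 0 0 1" --pt "0.007 -0.003 0.09 0 0 0 1" --pt "0.007 -0.003 0.115 0 0 0 1" --pt "0.007 -0.003 0.115 0 0 0 1"

```text
time: 2.48
tool_pos: [444.3, -44.3, 110.8]
tcp_rot: [-179.8, 0.5, 9.0]
ft_force: [-1.1, 0.3, 0.2]
finger_gap: 0.3
```

Request:
jog_arm --pt "0 0 0.01 0 0 0 1" --pt "0 0 0.02 0 0 0 1" --pt "0 0 0.03 0 0 0 1" --pt "0 0 0.034 0 0 0 1" --pt "0 0 0.034 0 0 0 1"

```text
time: 2.9
tool_pos: [448.1, -44.2, 81.7]
tcp_rot: [-180.0, 0.1, 9.0]
ft_force: [0.9, -0.2, -0.0]
finger_gap: 0.2
```

Request:
jog_arm --pt "0 0 0.002 0 0 0 1" --pt "0 0 0.004 0 0 0 1" --pt "0 0 0.006 0 0 0 1" --pt "0 0 0.008 0 0 0 1" --pt "0 0 0.01 0 0 0 1"

```text
time: 3.32
tool_pos: [448.8, -44.2, 72.5]
tcp_rot: [180.0, -0.0, 9.0]
ft_force: [-2.2, 0.8, 5.6]
finger_gap: -0.1
```

Request:
jog_arm --pt "0 0 0.001 0 0 0 1" --pt "0 0 0.002 0 0 0 1" --pt "0 0 0.003 0 0 0 1" --pt "0 0 0.004 0 0 0 1" --pt "0 0 0.005 0 0 0 1"

```text
time: 3.73
tool_pos: [448.4, -44.2, 67.4]
tcp_rot: [180.0, 0.0, 9.0]
ft_force: [-2.8, -0.5, 4.7]
finger_gap: -0.0
```

Contact came at about 72 mm with 5 N, so this is the tongue and it is moving. Continuing slowly.

Request:
jog_arm --pt "0 0 0.001 0 0 0 1" --pt "0 0 0.002 0 0 0 1" --pt "0 0 0.003 0 0 0 1" --pt "0 0 0.004 0 0 0 1" --pt "0 0 0.004 0 0 0 1"

```text
time: 4.15
tool_pos: [448.8, -44.2, 63.5]
tcp_rot: [180.0, -0.0, 9.0]
ft_force: [-2.4, -0.0, 4.8]
finger_gap: 0.2
```

Request:
jog_arm --pt "0 0 0.001 0 0 0 1" --pt "0 0 0.001 0 0 0 1" --pt "0 0 0.002 0 0 0 1" --pt "0 0 0.002 0 0 0 1" --pt "0 0 0.002 0 0 0 1"

```text
time: 4.57
tool_pos: [449.1, -44.2, 62.8]
tcp_rot: [180.0, -0.0, 9.0]
ft_force: [-9.3, 1.3, 18.3]
finger_gap: -0.1
```

Request:
jog_arm --pt "0 0 0.0005 0 0 0 1" --pt "0 0 0.001 0 0 0 1" --pt "0 0 0.001 0 0 0 1"

```text
time: 4.82
tool_pos: [449.2, -44.2, 62.6]
tcp_rot: [180.0, -0.0, 9.1]
ft_force: [-12.7, 2.4, 27.9]
finger_gap: 0.2
```

```bash
python3 - <<'E'
from bench import r
from h import *
a=[cv2.resize(s["pixels"][y:y+120,x:x+160,::-1],(400,300),interpolation=cv2.INTER_CUBIC) for s,x,y in ((r.snapshot("side"),260,140),(r.snapshot("top"),360,160))]
cv2.imwrite("pics/p1.png",np.hstack(a));print(r.sense()["ft_force"])
E
```

```text
[-12.96326338   2.43695764  28.09859375]
```

View pics/p1.png

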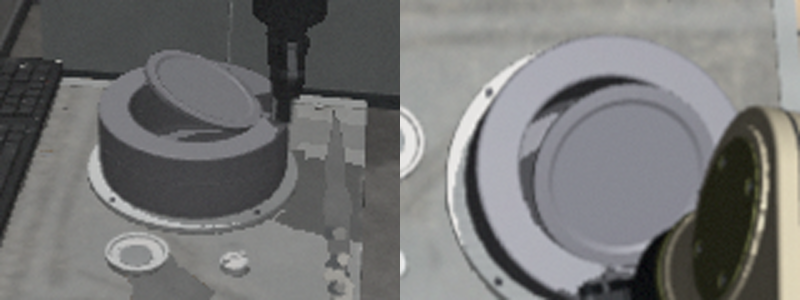

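The lid is tipped up (side view, at about (205,90) in the left panel). The force rose steeply against a hard stop. Retreating straight up.

Request:
jog_arm --pt "0 0 -0.002 0 0 0 1" --pt "0 0 -0.006 0 0 0 1" --pt "0 0 -0.015 0 0 0 1" --pt "0 0 -0.03 0 0 0 1" --pt "0 0 -0.05 0 0 0 1"

```text
time: 5.33
tool_pos: [447.3, -43.9, 109.6]
tcp_rot: [-179.9, 0.2, 9.0]
ft_force: [0.3, 0.1, -0.0]
finger_gap: 0.2
```

Request:
jog_arm --pt "0 0 -0.03 0 0 0 1" --pt "0 0 -0.06 0 0 0 1" --pt "0 0 -0.09 0 0 0 1" --pt "0 0 -0.11 0 0 0 1" --pt "0 0 -0.11 0 0 0 1"

```text
time: 5.75
tool_pos: [451.2, -44.7, 226.2]
tcp_rot: [179.8, -0.5, 9.0]
ft_force: [0.8, -0.4, 1.1]
finger_gap: 0.1
```

```bash
python3 - <<'E'
from bench import r
from h import *
S=r.snapshot("side");W=r.snapshot("wrist")
c=cv2.resize(S["pixels"][140:260,260:420,::-1],(400,300),interpolation=cv2.INTER_CUBIC)
cv2.imwrite("pics/p2.png",np.hstack([c,cv2.resize(W["pixels"][:,:,::-1],(400,300))]));print(r.sense()["ft_force"],r.sense()["tool_pos"])
# lid far edge predicted if angle .40 : centre (540,-31), dir 9deg
u=np.array([np.cos(np.radians(9)),np.sin(np.radians(9)),0])
h=np.array([540,-29,80])-66*u
for a in(.3,.35,.4):
    p=proj(S,[h+131*np.cos(a)*u+[0,0,131*np.sin(a)]])[0];print(a,p,(p-[260,140])*2.5)
E
```

```text
[-1.0279896  -0.45568109 -0.62826882] [449.24627486 -44.28612223 221.4553682 ]
0.3 [313.43909957 169.02741627] [133.59774892  72.56854068]
0.35 [314.26317047 166.90999508] [135.65792619  67.27498771]
0.4 [315.21229657 164.82056741] [138.03074142  62.05141853]
```

View pics/p2.png

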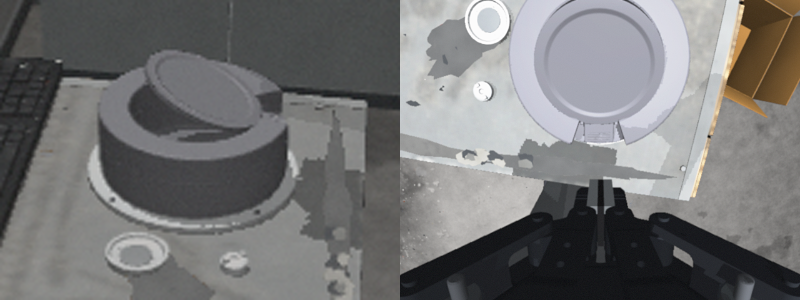

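The lid stands open with the hand clear. Its far edge is at about (147,60) in the left panel; the position predicted for 0.40 rad is about (138,62). Nothing else has moved.

```bash
python3 -c "
from bench import r
print(r.hand_in())"
```

```text
the job is handed in; nothing more can be done
None
```

The lid is open and standing on its own, and I have handed the job in after about 6 s of robot time.

- **Finding the notch:** I found it in the top and wrist pictures, so I did not run the fingertip along the rim. Its middle lies about 9° round to the right of the rim point nearest the robot. The measured width (38°) and tongue width (about 37 mm) match the description.
- **Pressing:** The shut fingertip met the tongue at about 72 mm height. It took about 5 N to move, then came to a hard stop at 62.6 mm fingertip height with 28 N upward. I then lifted straight up to about 220 mm.
- **Last checks:** After the hand was away, the pictures showed the lid still open and the tin lid and air cap where they were. The force on the tool was about 1 N or less. The lid's far edge fits an angle of about 0.4 rad, but this estimate is good only to several hundredths of a radian. The hard stop is the better evidence that the tongue was fully down.
- **Disagreement:** My measurements of the pot's centre differed by 5 to 7 mm in y between the side view and the top view. The wrist view gave values close to the top view. The difference is small against the notch's width and did not matter for the press.

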